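Weigh the jar from behind the reagent bottles

TASK

The small jar at the back of the white bottle caddy has to be weighed: first move the two tall bottles standing in front of it into the black tray, leaving the jar where it is, then set the jar gently, upright, in the middle of the balance pan while both bottles wait in the tray. Then put each tall bottle back upright in the middle of its own coaster in the caddy: the round bottle on the round coaster, the square bottle on the square one. Leave the jar on the pan, tip none of them over, and do not push about or tip the two small glass vials in the caddy's back corners.

Things in the scene. Friction and masses are not known exactly. Their poses are not given: they have to be found in the camera images.
- round_bottle_mid (a point): Loose tall round amber bottle, 130 mm high in all, 0.2 to 0.4 kg: straight round body 56 mm in diameter from the foot up to 92 mm, a narrower neck, and a black round cap 36 mm in diameter from 108 to 130 mm. The point is on its axis, half-way up (65 mm above the foot); z is up along the bottle. It starts upright on the round coaster.
- square_bottle_mid (a point): Loose tall square amber bottle, 130 mm high in all, 0.2 to 0.4 kg: square body 54 x 54 mm from the foot up to 92 mm, its flat sides facing its x and y axes, a narrower neck, and a black round cap 36 mm in diameter from 108 to 130 mm. The point is on its axis, half-way up (65 mm above the foot). It starts upright on the square coaster.
- jar_mid (a point): Loose small round white jar with a grey lid, 56 mm high, 54 mm in diameter at the lid (from 42 to 56 mm up) and 52 mm below, 0.1 to 0.2 kg. The point is its centre, half-way up (28 mm above the foot). It starts upright on the caddy floor, behind and midway between the two tall bottles, with about 25 mm between it and each.
- round_coaster: Round black rubber coaster, 64 mm in diameter, 3 mm thick, fixed on the caddy floor (its top is 9 mm above the work surface). Origin: centre of its underside. Home of the round bottle; either the left or the right one in the caddy. The centres of the two coasters are about 110 mm apart.
- square_coaster: Square black rubber coaster, 64 x 64 mm, 3 mm thick, sides along its x and y, fixed on the caddy floor (its top is 9 mm above the work surface). Origin: centre of its underside. Home of the square bottle.
- caddy: Fixed white bottle caddy standing on the work surface: floor plate 200 mm (x) by 240 mm (y), 6 mm thick, with a rim 25 mm high and 4 mm thick on the back (+x) and both sides, open in front (-x, towards the robot). Origin: centre of its underside. The coasters are in its front half at about y = +55 and -55 mm, x = -10 mm, the jar at about x = +50 mm, y = 0.
- tray: Fixed black plastic tray on the work surface, the side area for the waiting bottles: 200 mm (x) by 150 mm (y), floor 4 mm thick, rim 15 mm high and 4 mm thick all round. Origin: centre of its underside. It stands to the left or to the right of the caddy, nearer the robot, with the balance on the other side.
- pan (a point): Centre of the top face of the balance's round steel pan, 110 mm in diameter, fixed, 75 mm above the work surface. The white balance body below it is 170 mm wide (y) and reaches 140 mm in front (-x) and 80 mm behind the pan centre, no higher than 65 mm; z is up.
- vial_a: Bystander: a small loose glass vial with a black cap, 18 mm in diameter, 38 mm high, standing in the caddy's back left corner (about x = +75, y = +97 mm in the caddy). Origin: centre of its underside.
- vial_b: Bystander: a second vial like it, in the caddy's back right corner (about x = +75, y = -97 mm in the caddy). Origin: centre of its underside.
Things that resemble listed ones, but are neither listed nor needed, are in the scene too. What is shaped like the part that bears jar_mid but yellow is not meant.

How it is judged:
By the outcome, as a careful person would: the job done as asked, in the order asked, and still so for the second after the job is handed in, with the robot touching nothing.
It also fails if it takes over 128 s, if anything falls off the work surface, if the arm or the gripper's body presses on something with over 40 N, if the wrist force passes 120 N, or if a joint passes its speed limit or range.

ROBOT

A 6-joint arm with a two-finger parallel gripper is mounted at the origin on the work surface. World frame = base frame: x ahead of the robot, y to its left, z up, the work surface at z = 0. Lengths are in m, angles in degrees, forces in N, time in s.
With the tool pointing down it reaches from about 0.4 to 0.825 m from the base axis. Payload 7 kg.
Tool frame: the origin (TCP) lies on the centre line of the jaws, within the pads' length; the fingertips stand 14 mm ahead of it and the grasp point (between the pads) lies 5 mm behind it; z points along the fingers, y is the line along which they close (so a half turn about z gives the same grasp; the last joint's range is limited). The gripper opens to 88 mm and grips with 3 to 60 N. Pads are 19 mm wide; open, the fingers measure 130 mm over their backs; the gripper's body (78 mm by 193 mm) begins 47 mm behind the grasp point.
Start: joints at [-55.227, 20.546, 0.682, 0, -70.136, -16.507], TCP at [0.212, -0.641, 0.241] pointing down, gripper open.
Joint ranges: [-176.03, 176.03], [-82.01, 121.73], [-58.28, 71.71], [-173.87, 95.51], [-174.79, -0.11], [-173.66, 173.66]. Speed limits (degrees/s): [136.94, 136.94, 172.46, 180, 180, 180].

INTERFACE

Orientations are given as [roll, pitch, yaw] about the fixed x, y, z axes, in that order (R = Rz(yaw) Ry(pitch) Rx(roll)).
In Python, from plant import r gives the robot as it stands.
- The arm moves only by the tool send_rows, never from a script. Its argument "steps" is a list of rows, each an object with "dp": the shift along the tool's x, y, z in mm, a list of three; "roll": the turn about the tool's z in rad; "jaw": the opening in per cent of the stroke, from 0 (shut) to 100 (fully open). In form: [{"dp": [tx, ty, tz], "roll": roll, "jaw": jaw}, ...]. A call has 1 to 5 rows; each row is the pose to reach, as a shift and turn from the pose commanded when the call began, along the tool's axes at that moment; what a row does not reach only later rows make up. A row lasts 1/8 s, in which the tool goes at most 62.5 mm and 10.7 degrees, less where a joint would pass 70% of its speed; a pose out of reach is approached as far as the arm can. A call with a gripper value outside its range is refused whole. The fingers move at their own pace and stop on an object; "newtons" is the grip in N (left out, the last holds). Time passes only in rows, so rows that repeat a pose let the fingers close. It gives the time, the measured TCP pose, the force, the opening and the grip force at its end, in the units of the state.
- r.get_state(): the state, without advancing time (a new reading comes with each control period).
- r.capture(name): name is "side" or "top"; returns a dict with "image" (384x512x3 uint8, blue, green, red), "K" (3x3 intrinsics, pixels), "rvec" (rotation vector, rad) and "tvec" (3), from world to camera coordinates, as OpenCV has them. Camera axes: x right, y down, z forward; pixel columns grow to the right and rows downward; lengths in m; the calibration is good to about 2 mm. A picture is of the moment at which its call begins. There is no depth.
- r.close_job(): hands the job in; it is judged then, once.
The state is a dict: "time_s": time; "joints": joint angles; "qd": joint speeds; "joint_torque": joint torques, N m; "tcp_pos": TCP position; "eef_rot": TCP orientation; "contact_force": force on the tool from outside, world axes, zero at the start; "moment": the same for the moment, N m; "gripper_width": finger opening in m; "gripper_force": force on a finger pad.
Only numpy, scipy, OpenCV 4.12 (cv2) and the standard library are available. Lean on these libraries where they do the work, as an engineer would, in place of code of your own. Each camera call takes 0.05 s, during which the arm holds its last target. There are 200 camera calls.

## Working session

There is one attempt and no reset: what is moved stays moved. The work goes in short steps, Python scripts to look and compute and a tool call to move; the robot and the scene stay as the last step left them, time stands still between calls to the robot, and variables do not carry over. Pictures are saved under pics/ and viewed, at most 14 in all, crops included, and the job is handed in when it is done.

Besides the shell and the picture viewer there is one more tool, called after "Call:" as name([rows], argument=value, ...), one row to a line, values as JSON. send_rows: Moves the arm, as the interface text tells. Its arguments: {"type":"object","properties":{"steps":{"type":"array","items":{"type":"object","properties":{"dp":{"type":"array","items":{"type":"number"}},"roll":{"type":"number"},"jaw":{"type":"number"}}}},"newtons":{"type":"number"}},"required":["steps"]}

```bash
mkdir -p pics
cat > h.py <<'E'
import numpy as np, cv2
from plant import r
def cam(n):
    c=r.capture(n); R=cv2.Rodrigues(np.array(c["rvec"],float))[0]; return c["image"],np.array(c["K"]),R,np.array(c["tvec"],float).ravel()
def ray(c,u,v):
    _,K,R,t=c; d=R.T@np.linalg.solve(K,[u,v,1.]); return -R.T@t,d
def onz(c,u,v,z):
    o,d=ray(c,u,v); return o+d*(z-o[2])/d[2]
def proj(c,p):
    _,K,R,t=c; q=K@(R@np.array(p,float)+t); return q[:2]/q[2]
E
python3 - <<'E'
from h import *
for n in("top","side"):
    c=cam(n); cv2.imwrite(f"pics/{n}0.png",cv2.resize(c[0],(768,576))); cv2.imwrite(f"pics/raw_{n}0.png",c[0])
    print(n,-c[2].T@c[3],c[2][2],c[1][0,0])
print(r.get_state())
E
```

```text
top [ 0.5185091  -0.00176785  1.05639169] [ 0.10282764 -0.02126627 -0.99447183] 451.6507228259682
side [ 0.13447777 -0.46957437  0.49953863] [ 0.60588342  0.5929631  -0.53037727] 355.3068354992451
{'time_s': 0.1, 'joints': array([-5.52280033e+01,  2.05885256e+01,  6.38723413e-01, -1.70504635e-02,
       -7.01365406e+01, -1.65070493e+01]), 'qd': array([-0.09621884, -0.01758025,  0.19335862,  0.08220838,  0.07096185,
        0.04535787]), 'joint_torque': array([-2.06292149e-03, -5.84162807e+01,  2.93750113e+01,  7.01550543e+00,
        1.00937078e-02, -5.97693202e-05]), 'tcp_pos': array([ 0.21139308, -0.64060059,  0.23970277]), 'eef_rot': array([ 1.79912661e+02, -9.16635839e-03, -1.61740851e+02]), 'contact_force': array([-0.00580387, -0.10238491,  0.46634321]), 'moment': array([-0.01190772,  0.01510534, -0.05250039]), 'gripper_force': 0.0, 'gripper_width': 0.08796580861891473}
```

View pics/top0.png

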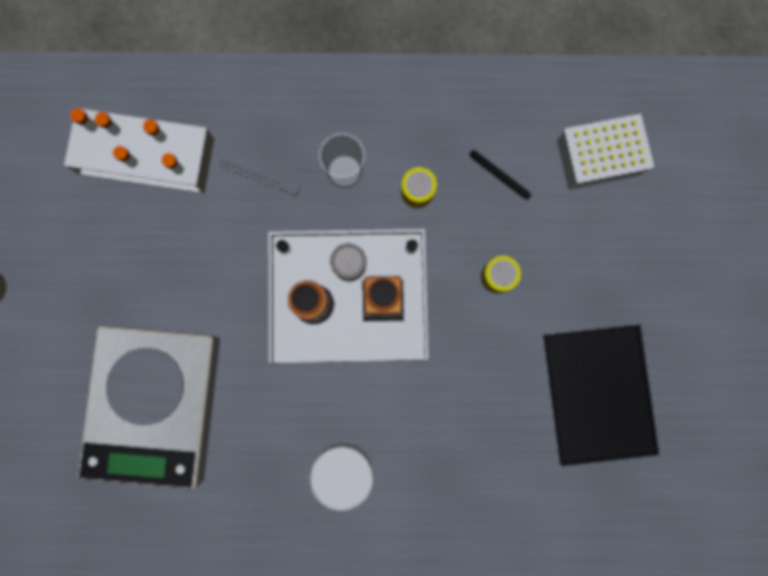

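View pics/side0.png

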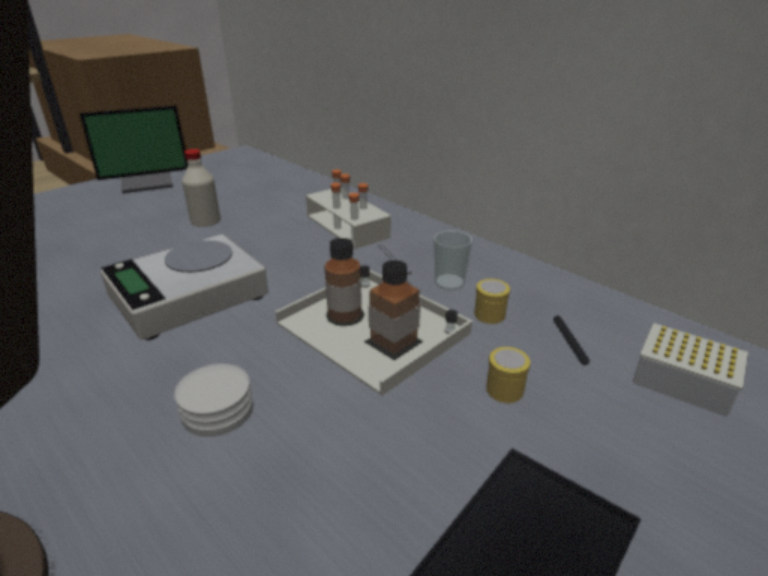

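The top view (768 px scale) shows the round bottle cap at (305,297), the square one at (383,293), the jar at (348,262), the pan at (145,386) and the tray around (600,395). The balance is on the left and the tray on the right. Next I measure these.

```bash
cat > m.py <<'E'
from h import *
c=cam("top"); im=cv2.resize(c[0],None,fx=4,fy=4,interpolation=cv2.INTER_CUBIC)
g=cv2.cvtColor(im,cv2.COLOR_BGR2GRAY); hsv=cv2.cvtColor(im,cv2.COLOR_BGR2HSV)
def blobs(mask,box,amin,z,name):
    s=4/1.5; x0,y0,x1,y1=[int(k*s) for k in box]
    m=np.zeros_like(mask); m[y0:y1,x0:x1]=mask[y0:y1,x0:x1]
    for k in cv2.findContours(m,cv2.RETR_EXTERNAL,cv2.CHAIN_APPROX_NONE)[0]:
        if cv2.contourArea(k)<amin: continue
        P=np.array([onz(c,(u+.5)/4-.5,(v+.5)/4-.5,z)[:2] for u,v in k[:,0]],np.float32)
        (a,b),rad=cv2.minEnclosingCircle(P); el=cv2.fitEllipse(P); rc=cv2.minAreaRect(P)
        print(name,"ell",np.round(el[0],4),np.round(el[1],4),"rect",np.round(rc[0],4),np.round(rc[1],4),round(rc[2],1),"px",np.round(k[:,0].mean(0)/s))
dark=((g<60)*255).astype(np.uint8)
white=((g>140)*255).astype(np.uint8)
E
python3 - <<'E'
from m import *
print(g[int(262*8/3),int(348*8/3)],g[int(297*8/3),int(305*8/3)],hsv[int(300*8/3),int(320*8/3)],g[int(386*8/3),int(145*8/3)],g[int(340*8/3),int(110*8/3)],g[int(340*8/3),int(310*8/3)],g[int(400*8/3),int(500*8/3)])
d=((g<55)*255).astype(np.uint8)
blobs(d,(285,280,324,315),800,.139,"rcap")
blobs(d,(366,275,402,310),800,.139,"scap")
amb=((hsv[...,1]>120)&(hsv[...,0]<20)&(g>45))*255
blobs(amb.astype(np.uint8),(280,275,340,325),500,.101,"ramber")
blobs(amb.astype(np.uint8),(355,270,410,325),500,.101,"samber")
blobs(((g>100)&(g<170))*np.uint8(255),(327,240,371,284),800,.062,"jar")
blobs(255-((g>130)*np.uint8(255)),(100,342,190,430),3000,.075,"pan")
blobs(d,(530,310,670,480),10000,.015,"tray")
w=(g>150)*np.uint8(255)
blobs(w,(255,220,440,370),10000,.012,"caddy")
blobs(w,(300,435,385,520),3000,.045,"plates")
cv2.imwrite("pics/z.png",im[int(220*8/3):int(370*8/3),int(255*8/3):int(440*8/3)])
E
```

```text
145 40 [ 12 173 106] 105 172 185 104
rcap ell [0.5927 0.0926] [0.0347 0.0352] rect [0.5926 0.0926] [0.0351 0.035 ] 45.5 px [305. 298.]
scap ell [ 0.5995 -0.013 ] [0.0338 0.0349] rect [ 0.5995 -0.0132] [0.0337 0.0348] 89.9 px [383. 293.]
ramber ell [0.5925 0.0924] [0.0519 0.0532] rect [0.5932 0.0924] [0.0527 0.0514] 45.3 px [308. 300.]
samber ell [ 0.5989 -0.0132] [0.0588 0.0594] rect [ 0.599  -0.0131] [0.0517 0.0523] 1.4 px [383. 296.]
jar ell [0.6501 0.0353] [0.0553 0.0693] rect [0.6512 0.0354] [0.0621 0.0615] 0.0 px [352. 266.]
pan ell [0.4723 0.3251] [0.1083 0.1099] rect [0.4723 0.3249] [0.1101 0.1078] 89.7 px [145. 386.]
tray ell [ 0.4541 -0.3472] [0.1749 0.2371] rect [ 0.4542 -0.3472] [0.1988 0.1519] 6.0 px [601. 395.]
caddy ell [0.6053 0.0354] [0.2285 0.2814] rect [0.607  0.0365] [0.202  0.2355] 1.2 px [349. 293.]
plates ell [0.3365 0.047 ] [0.0871 0.0883] rect [0.3364 0.0474] [0.0877 0.0877] 27.0 px [341. 479.]
```

View pics/z.png

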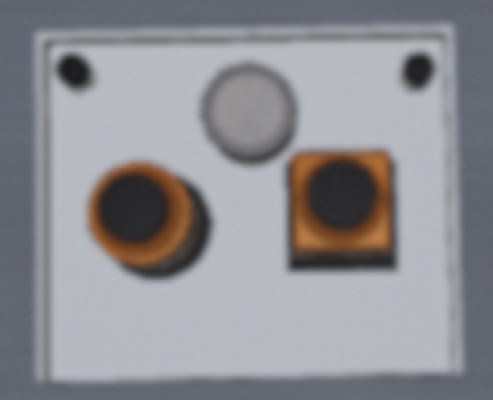

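The crop shows the jar lid centre at crop px (249,112), the vials at (75,70) and (418,70), and both bottles standing on their coasters. All sizes match the given ones. I'll take the square bottle first, gripping it by the cap.

```bash
cat >> h.py <<'E'
def rel(*targets,yaw=None):
    s=r.get_state(); p=s["tcp_pos"]; y0=np.deg2rad(s["eef_rot"][2]); R=np.array([[np.cos(y0),np.sin(y0),0],[np.sin(y0),-np.cos(y0),0],[0,0,-1]])
    print("tcp",np.round(p,4),np.round(s["eef_rot"],2),"w",round(s["gripper_width"],4),"t",s["time_s"])
    for t in targets: print(t,"dp",np.round(1000*R.T@(np.array(t)-p),1))
    if yaw is not None: print("roll",round(-((np.deg2rad(yaw)-y0+np.pi)%(2*np.pi)-np.pi),4))
E
python3 - <<'E'
from h import *
c=cam("top"); print("jar",onz(c,929/4-.4,698/4-.4,.062),"vials",onz(c,755/4,656/4,.044),onz(c,1098/4,656/4,.044))
print("front corners",onz(c,720/4,966/4,.006),onz(c,1142/4,958/4,.006))
s=cam("side")
for n,p in(("r",(.5926,.0925,.139)),("s",(.599,-.0131,.139)),("pan",(.4723,.325,.075)),("tray",(.454,-.347,.004))): print(n,proj(s,p)*1.5)
rel((.599,-.0131,.2),yaw=-178.7)
E
```

```text
jar [0.65260031 0.03736648 0.062     ] vials [0.67801632 0.13541745 0.044     ] [ 0.67815468 -0.05847709  0.044     ]
front corners [0.5036471 0.1582362 0.006    ] [ 0.50753303 -0.08500486  0.006     ]
r [341.3449676  242.40931689]
s [394.10514988 265.42323609]
pan [199.04764188 254.20226767]
tray [528.25647546 551.05372319]
tcp [ 0.2115 -0.6408  0.2401] [ 1.7996e+02 -1.0000e-02 -1.6174e+02] w 0.0877 t 0.25
(0.599, -0.0131, 0.2) dp [-564.7  474.6   40.1]
roll 0.2961
```

Call:
send_rows([
  {"dp": [-565,475,20],"roll": 0.296,"jaw": 100},
  {"dp": [-565,475,20],"roll": 0.296,"jaw": 100},
  {"dp": [-565,475,20],"roll": 0.296,"jaw": 100},
  {"dp": [-565,475,20],"roll": 0.296,"jaw": 100},
  {"dp": [-565,475,20],"roll": 0.296,"jaw": 100},
])

```text
time_s: 0.88
tcp_pos: [0.3757, -0.3745, 0.2323]
eef_rot: [-180.0, 0.0, -178.7]
contact_force: [1.4, -0.1, 0.6]
gripper_width: 0.0874
gripper_force: 0.0
```

```bash
python3 -c "
from h import *
rel((.599,-.0131,.2),yaw=-178.7)"
```

```text
tcp [ 0.3757 -0.3745  0.2323] [-1.7998e+02  3.0000e-02 -1.7870e+02] w 0.0874 t 0.875
(0.599, -0.0131, 0.2) dp [-231.4  356.2   32.3]
roll -0.0
```

Call:
send_rows([
  {"dp": [-231,356,32],"roll": 0,"jaw": 80},
  {"dp": [-231,356,32],"roll": 0,"jaw": 80},
  {"dp": [-231,356,32],"roll": 0,"jaw": 80},
  {"dp": [-231,356,32],"roll": 0,"jaw": 80},
  {"dp": [-231,356,32],"roll": 0,"jaw": 80},
])

```text
time_s: 1.5
tcp_pos: [0.5394, -0.109, 0.2089]
eef_rot: [180.0, 0.0, -178.7]
contact_force: [1.0, -0.8, -0.1]
gripper_width: 0.07
gripper_force: 0.0
```

```bash
python3 -c "
from h import *
rel((.599,-.0131,.2),(.599,-.0131,.124),yaw=-178.7)"
```

```text
tcp [ 0.5394 -0.109   0.2089] [ 1.8000e+02  5.0000e-02 -1.7868e+02] w 0.07 t 1.5
(0.599, -0.0131, 0.2) dp [-61.8  94.5   8.9]
(0.599, -0.0131, 0.124) dp [-61.8  94.5  84.9]
roll 0.0004
```

Call:
send_rows([
  {"dp": [-31,47,5],"roll": 0,"jaw": 80},
  {"dp": [-62,94,9],"roll": 0,"jaw": 80},
  {"dp": [-62,94,9],"roll": 0,"jaw": 80},
  {"dp": [-62,94,9],"roll": 0,"jaw": 80},
])

```text
time_s: 2.0
tcp_pos: [0.5981, -0.0155, 0.1993]
eef_rot: [-180.0, -0.1, -178.7]
contact_force: [0.6, -0.2, -0.8]
gripper_width: 0.0704
gripper_force: 0.0
```

```bash
python3 -c "
from h import *
rel((.599,-.0131,.124),yaw=-178.7)"
```

```text
tcp [ 0.5981 -0.0155  0.1993] [-1.7999e+02 -5.0000e-02 -1.7866e+02] w 0.0704 t 2.0
(0.599, -0.0131, 0.124) dp [-0.9  2.4 75.3]
roll 0.0008
```

Call:
send_rows([
  {"dp": [-1,2,30],"roll": 0,"jaw": 80},
  {"dp": [-1,2,60],"roll": 0,"jaw": 80},
  {"dp": [-1,2,75],"roll": 0,"jaw": 80},
  {"dp": [-1,2,75],"roll": 0,"jaw": 80},
  {"dp": [-1,2,75],"roll": 0,"jaw": 80},
], newtons=25)

```text
time_s: 2.62
tcp_pos: [0.6001, -0.0139, 0.1259]
eef_rot: [180.0, 0.1, -178.7]
contact_force: [-0.8, -0.8, 0.8]
gripper_width: 0.0704
gripper_force: 0.0
```

```bash
python3 -c "
from h import *
rel((.599,-.0131,.124),yaw=-178.7)
c=cam('side');cv2.imwrite('pics/s1.png',cv2.resize(c[0][130:280,150:350],(800,600)))"
```

```text
tcp [ 0.6001 -0.0139  0.1259] [ 1.7999e+02  1.0000e-01 -1.7870e+02] w 0.0704 t 2.625
(0.599, -0.0131, 0.124) dp [1.1 0.8 1.9]
roll -0.0001
```

View pics/s1.png

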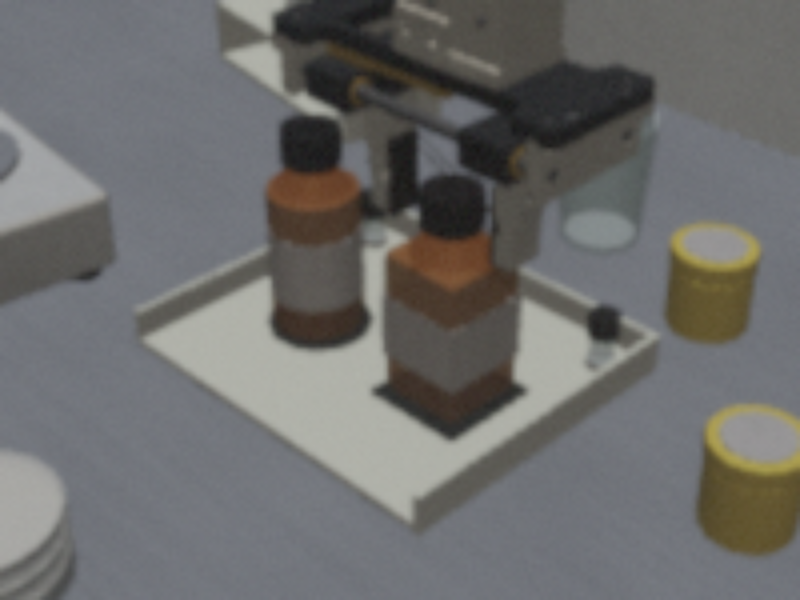

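The cap at crop px (452,205) sits between the fingertips at about (405,210) and (515,265), so I'm closing.

Call:
send_rows([
  {"dp": [1,1,1],"roll": 0,"jaw": 55},
  {"dp": [1,1,1],"roll": 0,"jaw": 42},
  {"dp": [1,1,1],"roll": 0,"jaw": 30},
  {"dp": [1,1,1],"roll": 0,"jaw": 30},
  {"dp": [1,1,1],"roll": 0,"jaw": 30},
], newtons=25)

```text
time_s: 3.3
tcp_pos: [0.5984, -0.0127, 0.1237]
eef_rot: [-180.0, 0.0, -178.7]
contact_force: [0.3, -0.3, 0.7]
gripper_width: 0.0355
gripper_force: 25.0
```

```bash
python3 -c "
from h import *
rel((.599,-.0131,.124),yaw=-178.7)"
```

```text
tcp [ 0.5984 -0.0127  0.1237] [-179.99    0.   -178.69] w 0.0355 t 3.3
(0.599, -0.0131, 0.124) dp [-0.6 -0.5 -0.3]
roll 0.0002
```

Call:
send_rows([
  {"dp": [0,0,-8],"roll": 0,"jaw": 30},
  {"dp": [0,0,-30],"roll": 0,"jaw": 30},
  {"dp": [0,0,-60],"roll": 0,"jaw": 30},
  {"dp": [0,0,-85],"roll": 0,"jaw": 30},
  {"dp": [0,0,-100],"roll": 0,"jaw": 30},
])

```text
time_s: 3.92
tcp_pos: [0.5985, -0.0125, 0.2251]
eef_rot: [180.0, 0.1, -178.7]
contact_force: [-0.1, 0.2, -3.4]
gripper_width: 0.0354
gripper_force: 25.0
```

```bash
python3 -c "
from h import *
rel((.409,-.352,.224),yaw=-178.7)"
```

```text
tcp [ 0.5985 -0.0125  0.2251] [ 1.7997e+02  7.0000e-02 -1.7869e+02] w 0.0354 t 3.925
(0.409, -0.352, 0.224) dp [ 197.2 -335.1    1.1]
roll 0.0001
```

Call:
send_rows([
  {"dp": [8,-14,0],"roll": 0,"jaw": 30},
  {"dp": [25,-42,0],"roll": 0,"jaw": 30},
  {"dp": [50,-85,0],"roll": 0,"jaw": 30},
  {"dp": [75,-128,0],"roll": 0,"jaw": 30},
  {"dp": [100,-170,0],"roll": 0,"jaw": 30},
])

```text
time_s: 4.55
tcp_pos: [0.5001, -0.1863, 0.2225]
eef_rot: [180.0, -0.1, -178.7]
contact_force: [0.2, -0.7, -3.3]
gripper_width: 0.0353
gripper_force: 25.0
```

Call:
send_rows([
  {"dp": [25,-43,0],"roll": 0,"jaw": 30},
  {"dp": [50,-85,0],"roll": 0,"jaw": 30},
  {"dp": [75,-127,0],"roll": 0,"jaw": 30},
  {"dp": [90,-153,0],"roll": 0,"jaw": 30},
  {"dp": [97,-165,0],"roll": 0,"jaw": 30},
])

```text
time_s: 5.18
tcp_pos: [0.4069, -0.3531, 0.2225]
eef_rot: [179.9, -0.1, -178.8]
contact_force: [0.0, 0.3, -3.3]
gripper_width: 0.0355
gripper_force: 25.0
```

```bash
python3 -c "
from h import *
rel((.409,-.352,.224),(.409,-.352,.1195),yaw=-178.7)"
```

```text
tcp [ 0.4069 -0.3531  0.2225] [ 1.7994e+02 -1.1000e-01 -1.7883e+02] w 0.0355 t 5.175
(0.409, -0.352, 0.224) dp [-2.1  1.1 -1.5]
(0.409, -0.352, 0.1195) dp [ -2.1   1.1 103. ]
roll -0.0022
```

Call:
send_rows([
  {"dp": [0,0,15],"roll": 0,"jaw": 30},
  {"dp": [0,0,45],"roll": 0,"jaw": 30},
  {"dp": [0,0,75],"roll": 0,"jaw": 30},
  {"dp": [0,0,92],"roll": 0,"jaw": 30},
  {"dp": [0,0,99],"roll": 0,"jaw": 30},
])

```text
time_s: 5.8
tcp_pos: [0.4084, -0.3508, 0.1226]
eef_rot: [179.9, -0.2, -178.6]
contact_force: [0.7, -0.8, -3.3]
gripper_width: 0.0353
gripper_force: 25.0
```

Call:
send_rows([
  {"dp": [0,0,1],"roll": 0,"jaw": 30},
  {"dp": [0,0,2],"roll": 0,"jaw": 30},
  {"dp": [0,0,3],"roll": 0,"jaw": 30},
  {"dp": [0,0,4],"roll": 0,"jaw": 30},
  {"dp": [0,0,4],"roll": 0,"jaw": 30},
])

```text
time_s: 6.42
tcp_pos: [0.409, -0.3521, 0.1208]
eef_rot: [-180.0, 0.0, -178.7]
contact_force: [0.2, 0.5, -3.1]
gripper_width: 0.0353
gripper_force: 25.0
```

Call:
send_rows([
  {"dp": [0,0,0.7],"roll": 0,"jaw": 30},
  {"dp": [0,0,1.4],"roll": 0,"jaw": 30},
  {"dp": [0,0,2],"roll": 0,"jaw": 30},
  {"dp": [0,0,2],"roll": 0,"jaw": 30},
])

```text
time_s: 6.92
tcp_pos: [0.4091, -0.3521, 0.1187]
eef_rot: [-180.0, 0.0, -178.7]
contact_force: [-0.2, 0.4, -3.1]
gripper_width: 0.0353
gripper_force: 25.0
```

Call:
send_rows([
  {"dp": [0,0,0.5],"roll": 0,"jaw": 30},
  {"dp": [0,0,1],"roll": 0,"jaw": 30},
  {"dp": [0,0,1],"roll": 0,"jaw": 30},
])

```text
time_s: 7.3
tcp_pos: [0.4093, -0.3523, 0.1186]
eef_rot: [-180.0, 0.0, -178.7]
contact_force: [-2.5, 2.8, 7.5]
gripper_width: 0.0354
gripper_force: 25.0
```

Call:
send_rows([
  {"dp": [0,0,-0.5],"roll": 0,"jaw": 45},
  {"dp": [0,0,-0.5],"roll": 0,"jaw": 60},
  {"dp": [0,0,-0.5],"roll": 0,"jaw": 80},
  {"dp": [0,0,-30],"roll": 0,"jaw": 80},
  {"dp": [0,0,-80],"roll": 0,"jaw": 80},
])

```text
time_s: 7.92
tcp_pos: [0.408, -0.3515, 0.1968]
eef_rot: [179.9, -0.2, -178.7]
contact_force: [1.4, -0.3, 0.3]
gripper_width: 0.069
gripper_force: 0.0
```

Run:
```python
from m import *
rel((.5926,.0925,.21),yaw=-178.7)
d=((g<65)*255).astype(np.uint8)
blobs(d,(355,265,412,332),800,.009,"sqcoaster")
cv2.imwrite('pics/t1.png',cv2.resize(c[0],(768,576)))
```

```text
tcp [ 0.4112 -0.3538  0.2052] [-179.72    0.31 -178.61] w 0.0694 t 7.975
(0.5926, 0.0925, 0.21) dp [-192.2  441.8   -4.8]
roll 0.0016
sqcoaster ell [ 0.599  -0.0143] [0.0681 0.0684] rect [ 0.5989 -0.0143] [0.0588 0.0587] 1.1 px [383. 301.]
```

View pics/t1.png

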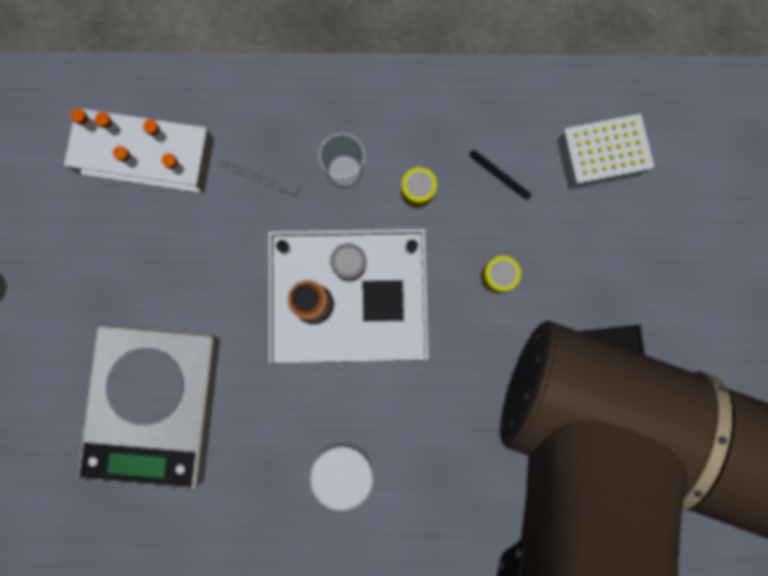

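The square coaster is now bare, at px (383,301), centre (0.599, -0.014). On to the round bottle.

Call:
send_rows([
  {"dp": [-192,442,-5],"roll": 0,"jaw": 80},
  {"dp": [-192,442,-5],"roll": 0,"jaw": 80},
  {"dp": [-192,442,-5],"roll": 0,"jaw": 80},
  {"dp": [-192,442,-5],"roll": 0,"jaw": 80},
  {"dp": [-192,442,-5],"roll": 0,"jaw": 80},
])

```text
time_s: 8.6
tcp_pos: [0.5276, -0.0606, 0.2011]
eef_rot: [180.0, 0.1, -178.7]
contact_force: [1.0, -0.2, -0.5]
gripper_width: 0.0702
gripper_force: 0.0
```

```bash
python3 -c "
from h import *
rel((.5926,.0925,.2),yaw=-178.7)"
```

```text
tcp [ 0.5276 -0.0606  0.2011] [ 1.8000e+02  5.0000e-02 -1.7868e+02] w 0.0702 t 8.6
(0.5926, 0.0925, 0.2) dp [-68.5 151.6   1.1]
roll 0.0003
```

Call:
send_rows([
  {"dp": [-25,55,1],"roll": 0,"jaw": 80},
  {"dp": [-50,110,1],"roll": 0,"jaw": 80},
  {"dp": [-68,150,1],"roll": 0,"jaw": 80},
  {"dp": [-68,150,1],"roll": 0,"jaw": 80},
  {"dp": [-68,150,1],"roll": 0,"jaw": 80},
])

```text
time_s: 9.22
tcp_pos: [0.5912, 0.0888, 0.1994]
eef_rot: [-180.0, -0.1, -178.7]
contact_force: [-0.0, -1.5, 0.6]
gripper_width: 0.0702
gripper_force: 0.0
```

```bash
python3 -c "
from h import *
rel((.5926,.0925,.124),yaw=-178.7)"
```

```text
tcp [0.5912 0.0888 0.1994] [-1.7998e+02 -5.0000e-02 -1.7866e+02] w 0.0702 t 9.225
(0.5926, 0.0925, 0.124) dp [-1.5  3.7 75.4]
roll 0.0006
```

Call:
send_rows([
  {"dp": [-1,2,30],"roll": 0,"jaw": 80},
  {"dp": [-1,3,60],"roll": 0,"jaw": 80},
  {"dp": [-1,3,74],"roll": 0,"jaw": 80},
  {"dp": [-1,3,75],"roll": 0,"jaw": 80},
  {"dp": [-1,3,75],"roll": 0,"jaw": 80},
])

```text
time_s: 9.85
tcp_pos: [0.5932, 0.0917, 0.126]
eef_rot: [180.0, 0.1, -178.7]
contact_force: [0.3, 0.7, 1.2]
gripper_width: 0.0701
gripper_force: 0.0
```

```bash
python3 -c "
from h import *
rel((.5926,.0925,.124),yaw=-178.7)"
```

```text
tcp [0.5932 0.0917 0.126 ] [ 1.7998e+02  9.0000e-02 -1.7870e+02] w 0.0701 t 9.85
(0.5926, 0.0925, 0.124) dp [0.5 0.8 2. ]
roll -0.0001
```

Call:
send_rows([
  {"dp": [0.5,0.5,1],"roll": 0,"jaw": 55},
  {"dp": [0.5,0.5,1],"roll": 0,"jaw": 42},
  {"dp": [0.5,0.5,1],"roll": 0,"jaw": 30},
  {"dp": [0.5,0.5,1],"roll": 0,"jaw": 30},
  {"dp": [0.5,0.5,1],"roll": 0,"jaw": 30},
])

```text
time_s: 10.48
tcp_pos: [0.5922, 0.0927, 0.1241]
eef_rot: [180.0, 0.0, -178.7]
contact_force: [-1.0, 1.6, 0.8]
gripper_width: 0.0356
gripper_force: 25.0
```

Call:
send_rows([
  {"dp": [0,0,-8],"roll": 0,"jaw": 30},
  {"dp": [0,0,-30],"roll": 0,"jaw": 30},
  {"dp": [0,0,-60],"roll": 0,"jaw": 30},
  {"dp": [0,0,-85],"roll": 0,"jaw": 30},
  {"dp": [0,0,-100],"roll": 0,"jaw": 30},
])

```text
time_s: 11.1
tcp_pos: [0.592, 0.0923, 0.2251]
eef_rot: [180.0, 0.0, -178.7]
contact_force: [0.7, 0.8, -3.0]
gripper_width: 0.0355
gripper_force: 25.0
```

```bash
python3 -c "
from h import *
rel((.499,-.342,.224),yaw=-178.7)"
```

```text
tcp [0.592  0.0923 0.2251] [ 1.7998e+02  3.0000e-02 -1.7870e+02] w 0.0355 t 11.1
(0.499, -0.342, 0.224) dp [ 102.8 -432.     1.1]
roll -0.0001
```

Call:
send_rows([
  {"dp": [4,-15,0],"roll": 0,"jaw": 30},
  {"dp": [11,-47,0],"roll": 0,"jaw": 30},
  {"dp": [23,-96,0],"roll": 0,"jaw": 30},
  {"dp": [35,-148,0],"roll": 0,"jaw": 30},
  {"dp": [48,-200,0],"roll": 0,"jaw": 30},
])

```text
time_s: 11.72
tcp_pos: [0.5468, -0.1106, 0.2226]
eef_rot: [180.0, -0.1, -178.7]
contact_force: [1.6, 0.4, -3.7]
gripper_width: 0.0356
gripper_force: 25.0
```

Call:
send_rows([
  {"dp": [12,-52,0],"roll": 0,"jaw": 30},
  {"dp": [24,-104,0],"roll": 0,"jaw": 30},
  {"dp": [37,-155,0],"roll": 0,"jaw": 30},
  {"dp": [48,-200,0],"roll": 0,"jaw": 30},
  {"dp": [53,-225,0],"roll": 0,"jaw": 30},
])

```text
time_s: 12.35
tcp_pos: [0.4984, -0.337, 0.2223]
eef_rot: [179.9, -0.2, -178.8]
contact_force: [1.1, 0.0, -4.6]
gripper_width: 0.0357
gripper_force: 25.0
```

```bash
python3 -c "
from h import *
rel((.499,-.342,.121),yaw=-178.7)"
```

```text
tcp [ 0.4984 -0.337   0.2223] [ 1.7994e+02 -1.6000e-01 -1.7883e+02] w 0.0357 t 12.35
(0.499, -0.342, 0.121) dp [ -0.5  -5.  101.3]
roll -0.0022
```

Call:
send_rows([
  {"dp": [0,-2,15],"roll": 0,"jaw": 30},
  {"dp": [0,-3,45],"roll": 0,"jaw": 30},
  {"dp": [0,-3,75],"roll": 0,"jaw": 30},
  {"dp": [0,-3,92],"roll": 0,"jaw": 30},
  {"dp": [0,-3,101],"roll": 0,"jaw": 30},
])

```text
time_s: 12.98
tcp_pos: [0.5002, -0.3374, 0.1215]
eef_rot: [180.0, -0.1, -178.7]
contact_force: [0.2, 0.4, -3.0]
gripper_width: 0.0355
gripper_force: 25.0
```

Call:
send_rows([
  {"dp": [0,0,0],"roll": 0,"jaw": 30},
  {"dp": [0,0,1],"roll": 0,"jaw": 30},
  {"dp": [0,0,2],"roll": 0,"jaw": 30},
  {"dp": [0,0,3],"roll": 0,"jaw": 30},
  {"dp": [0,0,3],"roll": 0,"jaw": 30},
])

```text
time_s: 13.6
tcp_pos: [0.5008, -0.3378, 0.12]
eef_rot: [-180.0, 0.0, -178.7]
contact_force: [-0.2, 0.2, -3.8]
gripper_width: 0.0353
gripper_force: 25.0
```

Call:
send_rows([
  {"dp": [0,0,0.5],"roll": 0,"jaw": 30},
  {"dp": [0,0,1],"roll": 0,"jaw": 30},
  {"dp": [0,0,1.5],"roll": 0,"jaw": 30},
  {"dp": [0,0,1.5],"roll": 0,"jaw": 30},
])

```text
time_s: 14.1
tcp_pos: [0.5012, -0.338, 0.119]
eef_rot: [-180.0, 0.1, -178.7]
contact_force: [0.1, 1.1, 3.3]
gripper_width: 0.0354
gripper_force: 25.0
```

Contact. I'll release, rise and look.

Call:
send_rows([
  {"dp": [0,0,0],"roll": 0,"jaw": 45},
  {"dp": [0,0,0],"roll": 0,"jaw": 60},
  {"dp": [0,0,0],"roll": 0,"jaw": 85},
  {"dp": [0,0,-30],"roll": 0,"jaw": 100},
  {"dp": [0,0,-80],"roll": 0,"jaw": 100},
])

```text
time_s: 14.72
tcp_pos: [0.4997, -0.3375, 0.1974]
eef_rot: [179.9, -0.2, -178.7]
contact_force: [1.8, -0.4, -0.3]
gripper_width: 0.0738
gripper_force: 0.0
```

Run:
```python
from m import *
rel((.6526,.0374,.2),yaw=-178.7)
d=((g<65)*255).astype(np.uint8)
blobs(d,(285,265,340,332),800,.009,"rcoaster")
blobs(d,(355,265,412,332),800,.009,"scoaster")
blobs((g<165)*np.uint8(255),(325,238,375,285),800,.062,"jar")
s=cam("side");cv2.imwrite('pics/s2.png',cv2.resize(s[0],(768,576)))
```

```text
tcp [ 0.503  -0.3395  0.2063] [-179.73    0.35 -178.62] w 0.0779 t 14.775
(0.6526, 0.0374, 0.2) dp [-158.6  373.2    6.3]
roll 0.0014
rcoaster ell [0.5935 0.0925] [0.0564 0.0569] rect [0.5934 0.0924] [0.0567 0.0564] 90.0 px [314. 304.]
scoaster ell [ 0.599  -0.0142] [0.0673 0.0678] rect [ 0.599  -0.0143] [0.0585 0.0583] 1.4 px [383. 301.]
jar ell [0.6516 0.0371] [0.054  0.0588] rect [0.6519 0.0369] [0.0576 0.0554] 45.2 px [349. 262.]
```

View pics/s2.png

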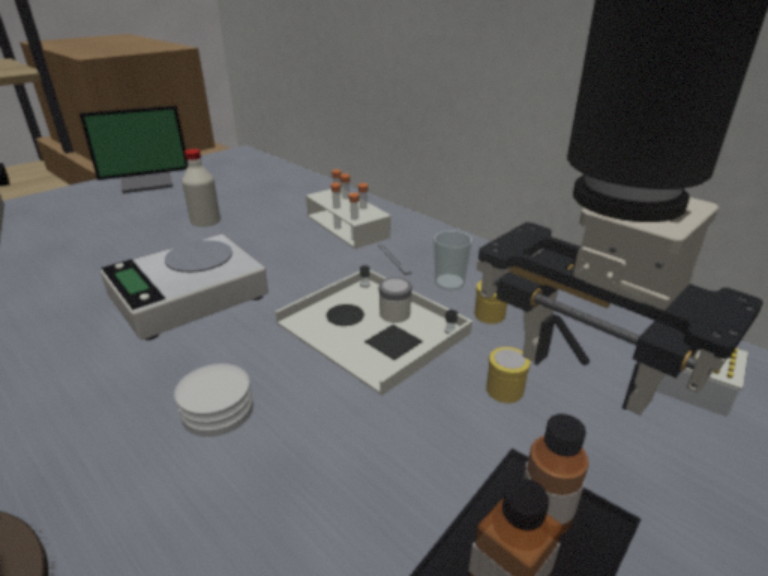

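Both bottles stand upright in the tray (caps at px (565,433) and (525,503)). The coasters are bare and the jar is untouched at (395,300). Next is the jar.

Call:
send_rows([
  {"dp": [-158,373,6],"roll": 0,"jaw": 100},
  {"dp": [-158,373,6],"roll": 0,"jaw": 100},
  {"dp": [-158,373,6],"roll": 0,"jaw": 100},
  {"dp": [-158,373,6],"roll": 0,"jaw": 100},
  {"dp": [-158,373,6],"roll": 0,"jaw": 100},
])

```text
time_s: 15.45
tcp_pos: [0.6167, -0.0455, 0.1939]
eef_rot: [-180.0, 0.0, -178.7]
contact_force: [1.0, 0.3, -0.2]
gripper_width: 0.0877
gripper_force: 0.0
```

```bash
python3 -c "
from h import *
s=cam('side'); print(proj(s,(.6522,.0372,.062))*1.5)
rel((.6522,.0372,.12),yaw=-178.7)"
```

```text
[394.75549847 285.55975969]
tcp [ 0.6195 -0.0399  0.1935] [ 1.7996e+02  1.3000e-01 -1.7852e+02] w 0.0879 t 15.5
(0.6522, 0.0372, 0.12) dp [-34.7  76.2  73.5]
roll 0.0032
```

Call:
send_rows([
  {"dp": [-20,45,20],"roll": 0,"jaw": 100},
  {"dp": [-33,73,50],"roll": 0,"jaw": 100},
  {"dp": [-33,73,73],"roll": 0,"jaw": 100},
  {"dp": [-33,73,73],"roll": 0,"jaw": 100},
  {"dp": [-33,73,73],"roll": 0,"jaw": 100},
])

```text
time_s: 16.12
tcp_pos: [0.6479, 0.026, 0.1217]
eef_rot: [-180.0, 0.1, -178.7]
contact_force: [0.0, 0.4, 0.9]
gripper_width: 0.0876
gripper_force: 0.0
```

```bash
python3 -c "
from h import *
rel((.6522,.0372,.05),yaw=-178.7)"
```

```text
tcp [0.6479 0.026  0.1217] [-1.800e+02  7.000e-02 -1.787e+02] w 0.0876 t 16.125
(0.6522, 0.0372, 0.05) dp [-4.5 11.1 71.7]
roll 0.0
```

Call:
send_rows([
  {"dp": [-4,11,5],"roll": 0,"jaw": 100},
  {"dp": [-4,11,15],"roll": 0,"jaw": 100},
  {"dp": [-4,11,40],"roll": 0,"jaw": 100},
  {"dp": [-4,11,62],"roll": 0,"jaw": 100},
  {"dp": [-4,11,71],"roll": 0,"jaw": 100},
])

```text
time_s: 16.75
tcp_pos: [0.6502, 0.0372, 0.0481]
eef_rot: [-180.0, -0.1, -178.7]
contact_force: [-0.5, 0.4, 0.8]
gripper_width: 0.0874
gripper_force: 0.0
```

Call:
send_rows([
  {"dp": [0,0,0],"roll": 0,"jaw": 100},
])

```text
time_s: 16.88
tcp_pos: [0.6508, 0.0373, 0.0492]
eef_rot: [-180.0, -0.1, -178.7]
contact_force: [-0.5, 0.3, 0.8]
gripper_width: 0.0875
gripper_force: 0.0
```

```bash
python3 -c "
from h import *
rel((.6522,.0372,.05),yaw=-178.7)
c=cam('side');cv2.imwrite('pics/s3.png',cv2.resize(c[0][130:280,150:350],(800,600)))"
```

```text
tcp [0.6508 0.0373 0.0492] [-1.7997e+02 -6.0000e-02 -1.7869e+02] w 0.0875 t 16.875
(0.6522, 0.0372, 0.05) dp [-1.4 -0.1 -0.8]
roll 0.0002
```

View pics/s3.png

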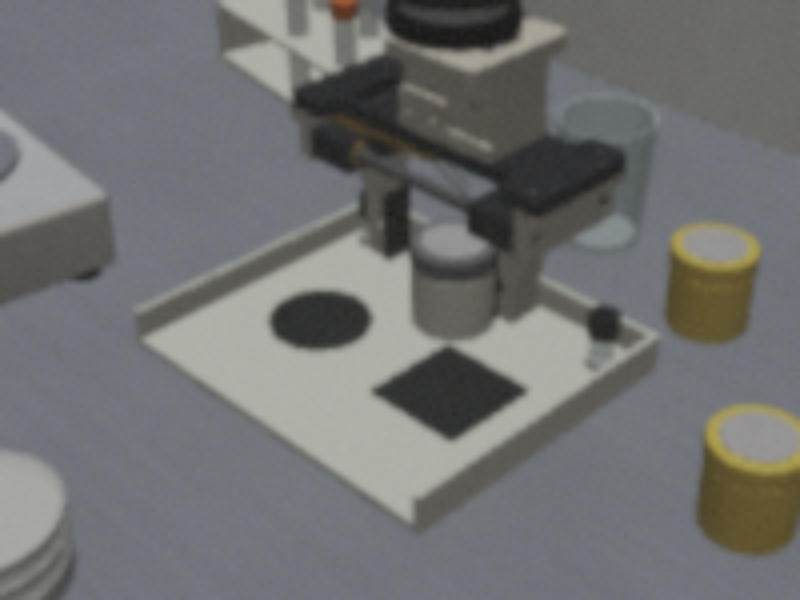

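The jar at crop px (455,275) is between the fingers, and both vials are clear. Closing, then lifting.

Call:
send_rows([
  {"dp": [-1,0,-0.5],"roll": 0,"jaw": 75},
  {"dp": [-1,0,-0.5],"roll": 0,"jaw": 62},
  {"dp": [-1,0,-0.5],"roll": 0,"jaw": 50},
  {"dp": [-1,0,-0.5],"roll": 0,"jaw": 50},
  {"dp": [-1,0,-0.5],"roll": 0,"jaw": 50},
], newtons=20)

```text
time_s: 17.55
tcp_pos: [0.6522, 0.0375, 0.0505]
eef_rot: [180.0, 0.0, -178.7]
contact_force: [-0.7, 0.4, 2.3]
gripper_width: 0.0533
gripper_force: 20.0
```

Call:
send_rows([
  {"dp": [0,0,-8],"roll": 0,"jaw": 50},
  {"dp": [0,0,-30],"roll": 0,"jaw": 50},
  {"dp": [0,0,-60],"roll": 0,"jaw": 50},
  {"dp": [0,0,-85],"roll": 0,"jaw": 50},
  {"dp": [0,0,-100],"roll": 0,"jaw": 50},
])

```text
time_s: 18.18
tcp_pos: [0.6525, 0.0375, 0.1519]
eef_rot: [180.0, 0.1, -178.7]
contact_force: [0.5, -0.4, -1.4]
gripper_width: 0.0535
gripper_force: 20.0
```

```bash
python3 -c "
from h import *
rel((.4723,.325,.15),yaw=-178.7)"
```

```text
tcp [0.6525 0.0375 0.1519] [ 1.7997e+02  9.0000e-02 -1.7869e+02] w 0.0535 t 18.175
(0.4723, 0.325, 0.15) dp [173.5 291.5   1.9]
roll 0.0002
```

Call:
send_rows([
  {"dp": [7,12,0],"roll": 0,"jaw": 50},
  {"dp": [22,37,0],"roll": 0,"jaw": 50},
  {"dp": [45,75,0],"roll": 0,"jaw": 50},
  {"dp": [68,115,0],"roll": 0,"jaw": 50},
  {"dp": [92,155,0],"roll": 0,"jaw": 50},
])

```text
time_s: 18.8
tcp_pos: [0.5546, 0.1915, 0.1489]
eef_rot: [-180.0, -0.1, -178.7]
contact_force: [-0.0, 1.2, -1.2]
gripper_width: 0.0534
gripper_force: 20.0
```

Call:
send_rows([
  {"dp": [24,40,0],"roll": 0,"jaw": 50},
  {"dp": [46,77,0],"roll": 0,"jaw": 50},
  {"dp": [65,110,0],"roll": 0,"jaw": 50},
  {"dp": [77,129,0],"roll": 0,"jaw": 50},
  {"dp": [81,136,0],"roll": 0,"jaw": 50},
])

```text
time_s: 19.42
tcp_pos: [0.4708, 0.3253, 0.1492]
eef_rot: [-179.9, -0.1, -178.6]
contact_force: [0.4, -0.5, -1.1]
gripper_width: 0.0532
gripper_force: 20.0
```

```bash
python3 -c "
from h import *
rel((.4723,.325,.1225),yaw=-178.7)"
```

```text
tcp [0.4708 0.3253 0.1492] [-1.7993e+02 -8.0000e-02 -1.7859e+02] w 0.0532 t 19.425
(0.4723, 0.325, 0.1225) dp [-1.5 -0.3 26.7]
roll 0.0019
```

Call:
send_rows([
  {"dp": [0,0,6],"roll": 0,"jaw": 50},
  {"dp": [0,0,14],"roll": 0,"jaw": 50},
  {"dp": [0,0,21],"roll": 0,"jaw": 50},
  {"dp": [0,0,25],"roll": 0,"jaw": 50},
  {"dp": [0,0,26],"roll": 0,"jaw": 50},
])

```text
time_s: 20.05
tcp_pos: [0.4726, 0.324, 0.1238]
eef_rot: [-180.0, -0.0, -178.7]
contact_force: [0.2, 0.6, -0.9]
gripper_width: 0.0534
gripper_force: 20.0
```

Call:
send_rows([
  {"dp": [0,0,0],"roll": 0,"jaw": 50},
  {"dp": [0,0,0.5],"roll": 0,"jaw": 50},
  {"dp": [0,0,1],"roll": 0,"jaw": 50},
  {"dp": [0,0,1],"roll": 0,"jaw": 50},
])

```text
time_s: 20.55
tcp_pos: [0.4725, 0.3244, 0.1233]
eef_rot: [180.0, 0.0, -178.7]
contact_force: [0.4, 0.8, -0.5]
gripper_width: 0.0534
gripper_force: 20.0
```

Run:
```python
from m import *
rel((.4723,.325,.1195),yaw=-178.7)
s=cam("side");cv2.imwrite('pics/s4.png',cv2.resize(s[0][110:260,50:250],(800,600)))
```

```text
tcp [0.4725 0.3245 0.1233] [ 179.99    0.   -178.69] w 0.0533 t 20.6
(0.4723, 0.325, 0.1195) dp [0.2 0.5 3.8]
roll 0.0001
```

View pics/s4.png

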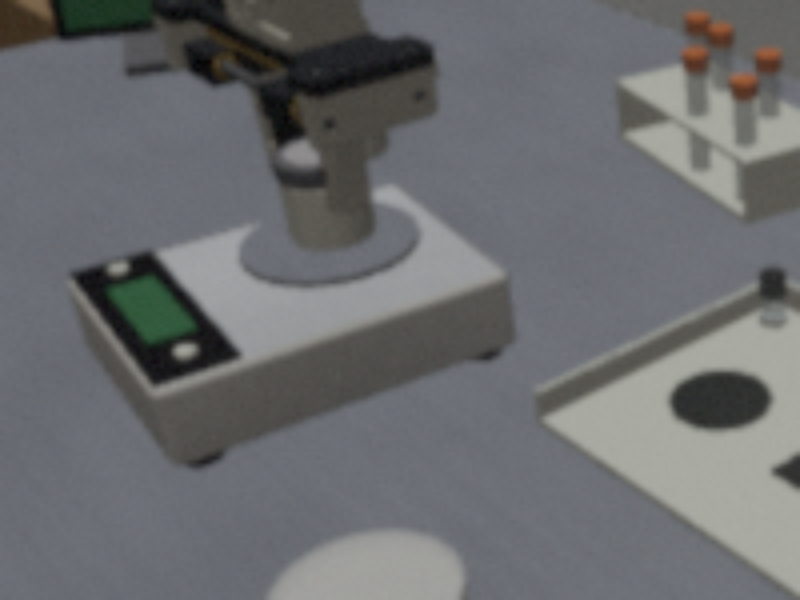

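The jar is upright just above the pan, centred at about (325,235) against the pan centre at (330,243). I'll lower the last few mm slowly.

Call:
send_rows([
  {"dp": [0,0.5,0.6],"roll": 0,"jaw": 50},
  {"dp": [0,0.5,1.2],"roll": 0,"jaw": 50},
  {"dp": [0,0.5,1.8],"roll": 0,"jaw": 50},
  {"dp": [0,0.5,2.4],"roll": 0,"jaw": 50},
  {"dp": [0,0.5,2.8],"roll": 0,"jaw": 50},
])

```text
time_s: 21.28
tcp_pos: [0.4725, 0.3249, 0.1204]
eef_rot: [-180.0, -0.0, -178.7]
contact_force: [-0.4, 0.1, -0.8]
gripper_width: 0.0538
gripper_force: 20.0
```

Call:
send_rows([
  {"dp": [0,0,0.3],"roll": 0,"jaw": 50},
  {"dp": [0,0,0.6],"roll": 0,"jaw": 50},
  {"dp": [0,0,0.6],"roll": 0,"jaw": 50},
])

```text
time_s: 21.65
tcp_pos: [0.4725, 0.3249, 0.1198]
eef_rot: [-180.0, -0.0, -178.7]
contact_force: [-0.2, -0.1, -0.5]
gripper_width: 0.0532
gripper_force: 20.0
```

Call:
send_rows([
  {"dp": [0,0,0.3],"roll": 0,"jaw": 50},
  {"dp": [0,0,0.6],"roll": 0,"jaw": 50},
  {"dp": [0,0,0.6],"roll": 0,"jaw": 50},
])

```text
time_s: 22.02
tcp_pos: [0.4725, 0.3249, 0.1195]
eef_rot: [180.0, 0.0, -178.7]
contact_force: [-1.1, 0.0, 1.5]
gripper_width: 0.0531
gripper_force: 20.0
```

Call:
send_rows([
  {"dp": [0,0,0],"roll": 0,"jaw": 66},
  {"dp": [0,0,0],"roll": 0,"jaw": 80},
  {"dp": [0,0,0],"roll": 0,"jaw": 100},
  {"dp": [0,0,0],"roll": 0,"jaw": 100},
  {"dp": [0,0,-15],"roll": 0,"jaw": 100},
])

```text
time_s: 22.65
tcp_pos: [0.472, 0.3243, 0.1338]
eef_rot: [-179.9, -0.1, -178.7]
contact_force: [-1.2, -0.5, 0.1]
gripper_width: 0.0865
gripper_force: 0.0
```

Call:
send_rows([
  {"dp": [0,0,-40],"roll": 0,"jaw": 100},
  {"dp": [0,0,-90],"roll": 0,"jaw": 100},
  {"dp": [0,0,-100],"roll": 0,"jaw": 80},
  {"dp": [0,0,-100],"roll": 0,"jaw": 80},
])

```text
time_s: 23.15
tcp_pos: [0.4727, 0.3252, 0.2357]
eef_rot: [179.9, 0.1, -178.7]
contact_force: [-0.9, 0.8, -0.0]
gripper_width: 0.0733
gripper_force: 0.0
```

Run:
```python
from m import *
rel((.4997,-.3385,.24),yaw=-178.7)
d=((g<50)*255).astype(np.uint8)
cv2.imwrite('pics/t2.png',cv2.resize(c[0],(768,576)))
s=cam("side");cv2.imwrite('pics/s5.png',cv2.resize(s[0],(768,576)))
```

```text
tcp [0.4722 0.3248 0.2343] [ 1.7997e+02 -1.0000e-02 -1.7870e+02] w 0.0719 t 23.2
(0.4997, -0.3385, 0.24) dp [ -12.4 -663.7   -5.7]
roll -0.0
```

View pics/t2.png

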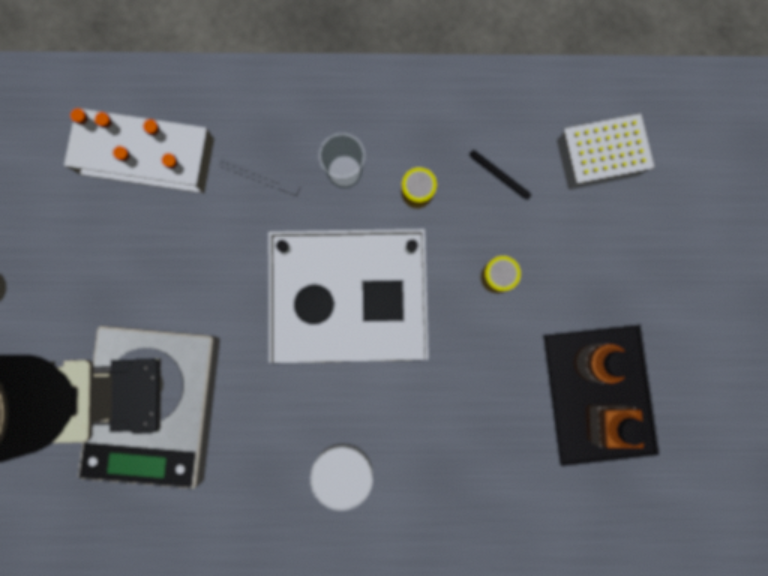

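The balance is covered by the arm here. Both bottles stand in the tray (tops at px (607,363) and (622,428)), and the vials and coasters are unchanged. I'll fetch the round bottle.

Call:
send_rows([
  {"dp": [-12,-664,-6],"roll": 0,"jaw": 80},
  {"dp": [-12,-664,-6],"roll": 0,"jaw": 80},
  {"dp": [-12,-664,-6],"roll": 0,"jaw": 80},
  {"dp": [-12,-664,-6],"roll": 0,"jaw": 80},
  {"dp": [-12,-664,-6],"roll": 0,"jaw": 80},
])

```text
time_s: 23.88
tcp_pos: [0.4844, 0.0106, 0.236]
eef_rot: [-180.0, -0.1, -178.7]
contact_force: [2.2, -0.2, 0.6]
gripper_width: 0.0699
gripper_force: 0.0
```

Run:
```python
from m import *
rel((.501,-.338,.21),yaw=-178.7)
blobs((g>125)*np.uint8(255)&(hsv[...,1]<60)*np.uint8(255),(90,310,220,440),3000,.075,"bal")
cv2.imwrite('pics/b.png',cv2.resize(c[0][200:340,40:160],None,fx=4,fy=4))
```

```text
tcp [0.4835 0.0053 0.2359] [-179.88   -0.19 -178.82] w 0.0702 t 23.925
(0.501, -0.338, 0.21) dp [ -10.4 -343.6   25.9]
roll -0.002
bal ell [0.4718 0.3442] [0.0442 0.0447] rect [0.4718 0.3443] [0.0452 0.0442] 28.1 px [132. 386.]
bal ell [0.4843 0.3274] [0.155 0.184] rect [0.4721 0.3214] [0.1679 0.1613] 85.0 px [142. 373.]
```

View pics/b.png

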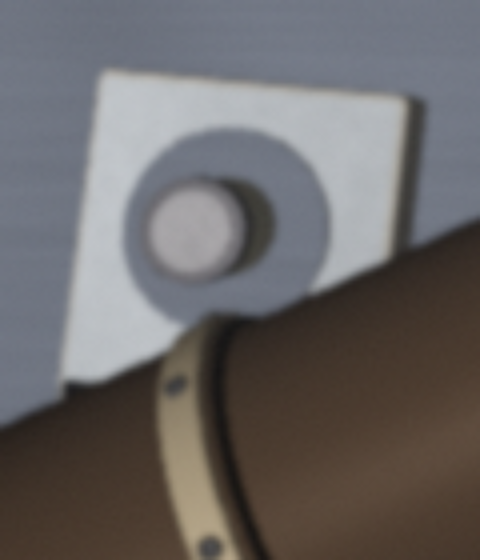

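The jar stands upright on the pan. Its lid is at crop px (195,230), i.e. (0.4745, 0.3246) at lid height, about 2 mm from the pan centre. I'll continue.

Call:
send_rows([
  {"dp": [-10,-344,20],"roll": 0,"jaw": 80},
  {"dp": [-10,-344,20],"roll": 0,"jaw": 80},
  {"dp": [-10,-344,20],"roll": 0,"jaw": 80},
  {"dp": [-10,-344,20],"roll": 0,"jaw": 80},
  {"dp": [-10,-344,20],"roll": 0,"jaw": 80},
])

```text
time_s: 24.55
tcp_pos: [0.5008, -0.3007, 0.2174]
eef_rot: [180.0, -0.1, -178.7]
contact_force: [1.1, 1.0, 0.6]
gripper_width: 0.0698
gripper_force: 0.0
```

Call:
send_rows([
  {"dp": [0,0,0],"roll": 0,"jaw": 80},
])

```text
time_s: 24.68
tcp_pos: [0.5, -0.3024, 0.2161]
eef_rot: [180.0, -0.3, -179.0]
contact_force: [0.4, -0.6, -0.8]
gripper_width: 0.0701
gripper_force: 0.0
```

```bash
python3 -c "
from h import *
rel((.5012,-.338,.2),yaw=-178.7)"
```

```text
tcp [ 0.5    -0.3024  0.2161] [ 179.95   -0.26 -179.  ] w 0.0701 t 24.675
(0.5012, -0.338, 0.2) dp [ -0.6 -35.6  16.1]
roll -0.0052
```

Call:
send_rows([
  {"dp": [-0.5,-36,16],"roll": 0,"jaw": 80},
  {"dp": [-0.5,-36,16],"roll": 0,"jaw": 80},
  {"dp": [-0.5,-36,16],"roll": 0,"jaw": 80},
])

```text
time_s: 25.05
tcp_pos: [0.5024, -0.3342, 0.2021]
eef_rot: [180.0, -0.1, -178.7]
contact_force: [0.2, 0.6, 0.4]
gripper_width: 0.0699
gripper_force: 0.0
```

```bash
python3 -c "
from h import *
rel((.5012,-.338,.119),yaw=-178.7)"
```

```text
tcp [ 0.5024 -0.3342  0.2021] [ 1.7996e+02 -9.0000e-02 -1.7870e+02] w 0.0699 t 25.05
(0.5012, -0.338, 0.119) dp [ 1.3 -3.8 83.1]
roll 0.0
```

Call:
send_rows([
  {"dp": [1,-4,30],"roll": 0,"jaw": 80},
  {"dp": [1,-4,65],"roll": 0,"jaw": 80},
  {"dp": [1,-4,82],"roll": 0,"jaw": 80},
  {"dp": [1,-4,82],"roll": 0,"jaw": 80},
  {"dp": [1,-4,82],"roll": 0,"jaw": 80},
], newtons=25)

```text
time_s: 25.68
tcp_pos: [0.5028, -0.3389, 0.1224]
eef_rot: [-179.9, 0.1, -178.6]
contact_force: [1.0, 0.5, 0.7]
gripper_width: 0.0699
gripper_force: 0.0
```

```bash
python3 -c "
from h import *
rel((.5012,-.338,.119),yaw=-178.7)"
```

```text
tcp [ 0.5028 -0.3389  0.1224] [-1.7994e+02  9.0000e-02 -1.7865e+02] w 0.0699 t 25.675
(0.5012, -0.338, 0.119) dp [1.6 1.  3.4]
roll 0.0009
```

Call:
send_rows([
  {"dp": [1,1,2.5],"roll": 0,"jaw": 60},
  {"dp": [1,1,2.5],"roll": 0,"jaw": 44},
  {"dp": [1,1,2.5],"roll": 0,"jaw": 30},
  {"dp": [1,1,2.5],"roll": 0,"jaw": 30},
  {"dp": [1,1,2.5],"roll": 0,"jaw": 30},
])

```text
time_s: 26.3
tcp_pos: [0.5009, -0.3378, 0.1186]
eef_rot: [180.0, 0.0, -178.7]
contact_force: [0.1, 1.9, 1.7]
gripper_width: 0.0349
gripper_force: 25.0
```

Call:
send_rows([
  {"dp": [0,0,-8],"roll": 0,"jaw": 30},
  {"dp": [0,0,-30],"roll": 0,"jaw": 30},
  {"dp": [0,0,-60],"roll": 0,"jaw": 30},
  {"dp": [0,0,-85],"roll": 0,"jaw": 30},
  {"dp": [0,0,-100],"roll": 0,"jaw": 30},
])

```text
time_s: 26.92
tcp_pos: [0.501, -0.338, 0.2197]
eef_rot: [-180.0, 0.1, -178.7]
contact_force: [-0.2, 0.4, -3.8]
gripper_width: 0.0351
gripper_force: 25.0
```

```bash
python3 -c "
from h import *
rel((.593,.0927,.224),yaw=-178.7)"
```

```text
tcp [ 0.501  -0.338   0.2197] [-1.7998e+02  5.0000e-02 -1.7870e+02] w 0.0351 t 26.925
(0.593, 0.0927, 0.224) dp [-101.8  428.5   -4.3]
roll -0.0
```

Call:
send_rows([
  {"dp": [-4,15,-4],"roll": 0,"jaw": 30},
  {"dp": [-11,47,-4],"roll": 0,"jaw": 30},
  {"dp": [-23,96,-4],"roll": 0,"jaw": 30},
  {"dp": [-35,148,-4],"roll": 0,"jaw": 30},
  {"dp": [-48,200,-4],"roll": 0,"jaw": 30},
])

```text
time_s: 27.55
tcp_pos: [0.5437, -0.1346, 0.2215]
eef_rot: [180.0, -0.1, -178.7]
contact_force: [1.0, -0.4, -3.6]
gripper_width: 0.0356
gripper_force: 25.0
```

Call:
send_rows([
  {"dp": [-12,52,0],"roll": 0,"jaw": 30},
  {"dp": [-25,104,0],"roll": 0,"jaw": 30},
  {"dp": [-37,155,0],"roll": 0,"jaw": 30},
  {"dp": [-48,200,0],"roll": 0,"jaw": 30},
  {"dp": [-54,228,0],"roll": 0,"jaw": 30},
])

```text
time_s: 28.18
tcp_pos: [0.5924, 0.0951, 0.2212]
eef_rot: [-180.0, -0.1, -178.6]
contact_force: [0.4, -1.0, -4.2]
gripper_width: 0.035
gripper_force: 25.0
```

Call:
send_rows([
  {"dp": [0,0,0],"roll": 0,"jaw": 30},
  {"dp": [0,0,0],"roll": 0,"jaw": 30},
])

```text
time_s: 28.42
tcp_pos: [0.5922, 0.0924, 0.2215]
eef_rot: [-180.0, -0.1, -178.7]
contact_force: [0.4, -0.6, -4.3]
gripper_width: 0.0355
gripper_force: 25.0
```

```bash
python3 -c "
from h import *
rel((.593,.0927,.126),yaw=-178.7)"
```

```text
tcp [0.5922 0.0924 0.2215] [-1.7997e+02 -1.1000e-01 -1.7867e+02] w 0.0355 t 28.425
(0.593, 0.0927, 0.126) dp [-0.8  0.3 95.5]
roll 0.0006
```

Call:
send_rows([
  {"dp": [0,0,15],"roll": 0,"jaw": 30},
  {"dp": [0,0,40],"roll": 0,"jaw": 30},
  {"dp": [0,0,68],"roll": 0,"jaw": 30},
  {"dp": [0,0,86],"roll": 0,"jaw": 30},
  {"dp": [0,0,94],"roll": 0,"jaw": 30},
])

```text
time_s: 29.05
tcp_pos: [0.592, 0.0911, 0.1265]
eef_rot: [-179.9, -0.2, -178.8]
contact_force: [1.0, 0.9, -4.0]
gripper_width: 0.0354
gripper_force: 25.0
```

Call:
send_rows([
  {"dp": [0,0,0],"roll": 0,"jaw": 30},
  {"dp": [0,0,0],"roll": 0,"jaw": 30},
  {"dp": [0,0,0],"roll": 0,"jaw": 30},
])

```text
time_s: 29.42
tcp_pos: [0.5935, 0.0924, 0.1293]
eef_rot: [180.0, 0.1, -178.7]
contact_force: [-0.4, -0.5, -3.7]
gripper_width: 0.0354
gripper_force: 25.0
```

Call:
send_rows([
  {"dp": [0.3,0.2,1.5],"roll": 0,"jaw": 30},
  {"dp": [0.3,0.2,3],"roll": 0,"jaw": 30},
  {"dp": [0.3,0.2,4],"roll": 0,"jaw": 30},
  {"dp": [0.3,0.2,4.6],"roll": 0,"jaw": 30},
  {"dp": [0.3,0.2,4.6],"roll": 0,"jaw": 30},
])

```text
time_s: 30.05
tcp_pos: [0.5928, 0.0925, 0.1238]
eef_rot: [-180.0, -0.0, -178.7]
contact_force: [0.2, -0.1, -3.4]
gripper_width: 0.0356
gripper_force: 25.0
```

Call:
send_rows([
  {"dp": [0,0,0.4],"roll": 0,"jaw": 30},
  {"dp": [0,0,0.8],"roll": 0,"jaw": 30},
  {"dp": [0,0,0.8],"roll": 0,"jaw": 30},
])

```text
time_s: 30.42
tcp_pos: [0.5931, 0.0926, 0.1236]
eef_rot: [180.0, 0.1, -178.7]
contact_force: [-0.7, 0.7, 1.0]
gripper_width: 0.0354
gripper_force: 25.0
```

Touching. Release, then go for the square bottle.

Call:
send_rows([
  {"dp": [0,0,0],"roll": 0,"jaw": 45},
  {"dp": [0,0,0],"roll": 0,"jaw": 60},
  {"dp": [0,0,0],"roll": 0,"jaw": 80},
  {"dp": [0,0,-30],"roll": 0,"jaw": 80},
  {"dp": [0,0,-85],"roll": 0,"jaw": 80},
])

```text
time_s: 31.05
tcp_pos: [0.5915, 0.092, 0.2068]
eef_rot: [-179.9, -0.3, -178.7]
contact_force: [1.0, 0.7, 0.8]
gripper_width: 0.0689
gripper_force: 0.0
```

```bash
python3 -c "
from h import *
rel((.4092,-.3522,.21),yaw=-178.7)"
```

```text
tcp [0.5915 0.092  0.2068] [-179.9    -0.27 -178.71] w 0.0689 t 31.05
(0.4092, -0.3522, 0.21) dp [ 192.3 -440.    -3.2]
roll -0.0002
```

Call:
send_rows([
  {"dp": [192,-440,-3],"roll": 0,"jaw": 80},
  {"dp": [192,-440,-3],"roll": 0,"jaw": 80},
  {"dp": [192,-440,-3],"roll": 0,"jaw": 80},
  {"dp": [192,-440,-3],"roll": 0,"jaw": 80},
  {"dp": [192,-440,-3],"roll": 0,"jaw": 80},
])

```text
time_s: 31.68
tcp_pos: [0.4734, -0.1983, 0.2104]
eef_rot: [-180.0, 0.0, -178.7]
contact_force: [1.1, -1.0, -0.0]
gripper_width: 0.0701
gripper_force: 0.0
```

```bash
python3 -c "
from h import *
rel((.4092,-.3522,.2),yaw=-178.7)"
```

```text
tcp [ 0.4734 -0.1983  0.2104] [-1.7999e+02  5.0000e-02 -1.7866e+02] w 0.0701 t 31.675
(0.4092, -0.3522, 0.2) dp [  67.8 -152.4   10.4]
roll 0.0006
```

Call:
send_rows([
  {"dp": [25,-55,5],"roll": 0,"jaw": 80},
  {"dp": [50,-110,10],"roll": 0,"jaw": 80},
  {"dp": [67,-150,10],"roll": 0,"jaw": 80},
  {"dp": [67,-150,10],"roll": 0,"jaw": 80},
  {"dp": [67,-150,10],"roll": 0,"jaw": 80},
])

```text
time_s: 32.3
tcp_pos: [0.4106, -0.3482, 0.1999]
eef_rot: [180.0, -0.0, -178.7]
contact_force: [-0.4, -0.6, 0.1]
gripper_width: 0.0701
gripper_force: 0.0
```

```bash
python3 -c "
from h import *
rel((.4092,-.3522,.1187),yaw=-178.7)"
```

```text
tcp [ 0.4106 -0.3482  0.1999] [ 179.99   -0.   -178.75] w 0.0701 t 32.3
(0.4092, -0.3522, 0.1187) dp [ 1.5 -4.  81.2]
roll -0.0008
```

Call:
send_rows([
  {"dp": [1,-3,30],"roll": 0,"jaw": 80},
  {"dp": [1,-4,65],"roll": 0,"jaw": 80},
  {"dp": [1,-4,79],"roll": 0,"jaw": 80},
  {"dp": [1,-4,80],"roll": 0,"jaw": 80},
  {"dp": [1,-4,80],"roll": 0,"jaw": 80},
])

```text
time_s: 32.92
tcp_pos: [0.4109, -0.3522, 0.1212]
eef_rot: [-179.9, 0.1, -178.6]
contact_force: [-0.3, -0.5, 0.5]
gripper_width: 0.0701
gripper_force: 0.0
```

```bash
python3 -c "
from h import *
rel((.4092,-.3522,.1187),yaw=-178.7)"
```

```text
tcp [ 0.4109 -0.3522  0.1212] [-1.7995e+02  8.0000e-02 -1.7864e+02] w 0.0701 t 32.925
(0.4092, -0.3522, 0.1187) dp [1.7 0.1 2.5]
roll 0.001
```

Call:
send_rows([
  {"dp": [1,0,1.5],"roll": 0,"jaw": 60},
  {"dp": [1,0,1.5],"roll": 0,"jaw": 44},
  {"dp": [1,0,1.5],"roll": 0,"jaw": 30},
  {"dp": [1,0,1.5],"roll": 0,"jaw": 30},
  {"dp": [1,0,1.5],"roll": 0,"jaw": 30},
])

```text
time_s: 33.55
tcp_pos: [0.4089, -0.3522, 0.1187]
eef_rot: [-180.0, 0.0, -178.7]
contact_force: [0.1, 0.0, 1.6]
gripper_width: 0.0355
gripper_force: 25.0
```

Call:
send_rows([
  {"dp": [0,0,-8],"roll": 0,"jaw": 30},
  {"dp": [0,0,-30],"roll": 0,"jaw": 30},
  {"dp": [0,0,-60],"roll": 0,"jaw": 30},
  {"dp": [0,0,-85],"roll": 0,"jaw": 30},
  {"dp": [0,0,-100],"roll": 0,"jaw": 30},
])

```text
time_s: 34.17
tcp_pos: [0.409, -0.3522, 0.2198]
eef_rot: [-180.0, 0.1, -178.7]
contact_force: [-0.7, -0.2, -3.7]
gripper_width: 0.0355
gripper_force: 25.0
```

```bash
python3 -c "
from h import *
rel((.598,-.0137,.224),yaw=-178.7)"
```

```text
tcp [ 0.409  -0.3522  0.2198] [-1.7998e+02  6.0000e-02 -1.7870e+02] w 0.0355 t 34.175
(0.598, -0.0137, 0.224) dp [-196.6  334.2   -4.2]
roll 0.0001
```

Call:
send_rows([
  {"dp": [-8,14,-4],"roll": 0,"jaw": 30},
  {"dp": [-25,42,-4],"roll": 0,"jaw": 30},
  {"dp": [-50,85,-4],"roll": 0,"jaw": 30},
  {"dp": [-75,127,-4],"roll": 0,"jaw": 30},
  {"dp": [-100,170,-4],"roll": 0,"jaw": 30},
])

```text
time_s: 34.8
tcp_pos: [0.5051, -0.1778, 0.2216]
eef_rot: [180.0, -0.1, -178.7]
contact_force: [1.3, -0.7, -2.2]
gripper_width: 0.0356
gripper_force: 25.0
```

Call:
send_rows([
  {"dp": [-25,43,0],"roll": 0,"jaw": 30},
  {"dp": [-50,85,0],"roll": 0,"jaw": 30},
  {"dp": [-73,124,0],"roll": 0,"jaw": 30},
  {"dp": [-90,153,0],"roll": 0,"jaw": 30},
  {"dp": [-97,164,0],"roll": 0,"jaw": 30},
])

```text
time_s: 35.42
tcp_pos: [0.5983, -0.0114, 0.2211]
eef_rot: [-180.0, -0.1, -178.6]
contact_force: [0.4, -0.7, -3.3]
gripper_width: 0.0358
gripper_force: 25.0
```

Call:
send_rows([
  {"dp": [0,0,0],"roll": 0,"jaw": 30},
  {"dp": [0,0,0],"roll": 0,"jaw": 30},
])

```text
time_s: 35.67
tcp_pos: [0.5975, -0.0144, 0.2221]
eef_rot: [-180.0, -0.1, -178.7]
contact_force: [0.7, 0.2, -3.7]
gripper_width: 0.0357
gripper_force: 25.0
```

```bash
python3 -c "
from h import *
rel((.598,-.0137,.126),yaw=-178.7)"
```

```text
tcp [ 0.5975 -0.0144  0.2221] [-1.7999e+02 -6.0000e-02 -1.7873e+02] w 0.0357 t 35.675
(0.598, -0.0137, 0.126) dp [-0.5  0.7 96.1]
roll -0.0005
```

Call:
send_rows([
  {"dp": [0,0,15],"roll": 0,"jaw": 30},
  {"dp": [0,0,40],"roll": 0,"jaw": 30},
  {"dp": [0,0,68],"roll": 0,"jaw": 30},
  {"dp": [0,0,86],"roll": 0,"jaw": 30},
  {"dp": [0,0,94],"roll": 0,"jaw": 30},
])

```text
time_s: 36.3
tcp_pos: [0.597, -0.0147, 0.1266]
eef_rot: [-180.0, -0.1, -178.8]
contact_force: [0.9, -0.2, -3.2]
gripper_width: 0.0356
gripper_force: 25.0
```

Call:
send_rows([
  {"dp": [0,0,0],"roll": 0,"jaw": 30},
  {"dp": [0,0,0],"roll": 0,"jaw": 30},
  {"dp": [0,0,0],"roll": 0,"jaw": 30},
])

```text
time_s: 36.67
tcp_pos: [0.5986, -0.0137, 0.1293]
eef_rot: [180.0, 0.1, -178.7]
contact_force: [-0.1, -0.1, -3.2]
gripper_width: 0.0357
gripper_force: 25.0
```

Call:
send_rows([
  {"dp": [0.3,0,1.5],"roll": 0,"jaw": 30},
  {"dp": [0.3,0,3],"roll": 0,"jaw": 30},
  {"dp": [0.3,0,4],"roll": 0,"jaw": 30},
  {"dp": [0.3,0,4.6],"roll": 0,"jaw": 30},
  {"dp": [0.3,0,4.6],"roll": 0,"jaw": 30},
])

```text
time_s: 37.3
tcp_pos: [0.5979, -0.0138, 0.1238]
eef_rot: [-180.0, -0.0, -178.7]
contact_force: [0.4, 0.5, -2.7]
gripper_width: 0.0354
gripper_force: 25.0
```

Call:
send_rows([
  {"dp": [0,0,0.4],"roll": 0,"jaw": 30},
  {"dp": [0,0,0.8],"roll": 0,"jaw": 30},
  {"dp": [0,0,0.8],"roll": 0,"jaw": 30},
])

```text
time_s: 37.67
tcp_pos: [0.5982, -0.0138, 0.1237]
eef_rot: [-180.0, 0.0, -178.7]
contact_force: [-1.9, 1.3, 3.0]
gripper_width: 0.0352
gripper_force: 25.0
```

Touching. Release, rise, and move aside toward the tray for a clear check.

Call:
send_rows([
  {"dp": [0,0,0],"roll": 0,"jaw": 45},
  {"dp": [0,0,0],"roll": 0,"jaw": 60},
  {"dp": [0,0,0],"roll": 0,"jaw": 80},
  {"dp": [0,0,-30],"roll": 0,"jaw": 80},
  {"dp": [0,0,-85],"roll": 0,"jaw": 80},
])

```text
time_s: 38.3
tcp_pos: [0.5966, -0.014, 0.2068]
eef_rot: [-179.9, -0.3, -178.7]
contact_force: [1.1, 1.3, 0.7]
gripper_width: 0.069
gripper_force: 0.0
```

Call:
send_rows([
  {"dp": [150,-260,-20],"roll": 0,"jaw": 80},
  {"dp": [150,-260,-20],"roll": 0,"jaw": 80},
  {"dp": [150,-260,-20],"roll": 0,"jaw": 80},
  {"dp": [150,-260,-20],"roll": 0,"jaw": 80},
  {"dp": [150,-260,-20],"roll": 0,"jaw": 80},
])

```text
time_s: 38.92
tcp_pos: [0.4526, -0.2789, 0.2285]
eef_rot: [-180.0, 0.0, -178.7]
contact_force: [1.0, 0.2, 0.9]
gripper_width: 0.0701
gripper_force: 0.0
```

Call:
send_rows([
  {"dp": [0,0,0],"roll": 0,"jaw": 80},
  {"dp": [0,0,0],"roll": 0,"jaw": 80},
  {"dp": [0,0,0],"roll": 0,"jaw": 80},
])

```text
time_s: 39.3
tcp_pos: [0.4544, -0.2764, 0.2279]
eef_rot: [180.0, -0.0, -178.6]
contact_force: [0.0, 0.5, -0.1]
gripper_width: 0.0701
gripper_force: 0.0
```

Run:
```python
from m import *
d=((g<55)*255).astype(np.uint8)
blobs(d,(285,280,324,315),800,.139,"rcap")
blobs(d,(366,275,402,310),800,.139,"scap")
amb=((hsv[...,1]>120)&(hsv[...,0]<20)&(g>45))*255
blobs(amb.astype(np.uint8),(280,275,340,325),500,.101,"ramber")
blobs(amb.astype(np.uint8),(355,270,410,325),500,.101,"samber")
blobs((g>125)*np.uint8(255)&(hsv[...,1]<60)*np.uint8(255),(110,350,180,425),3000,.131,"jar")
s=cam("side")
cv2.imwrite('pics/f.png',np.vstack([cv2.resize(c[0][130:340,40:300],(520,300)),cv2.resize(s[0][120:270,40:350],(520,252))]))
```

```text
rcap ell [0.5933 0.092 ] [0.0336 0.0345] rect [0.5933 0.092 ] [0.0344 0.034 ] 63.9 px [306. 298.]
scap ell [ 0.5992 -0.0141] [0.033  0.0341] rect [ 0.5994 -0.014 ] [0.0339 0.0334] 23.2 px [384. 293.]
ramber ell [0.593  0.0918] [0.0519 0.0527] rect [0.5931 0.092 ] [0.0525 0.0512] 51.3 px [308. 300.]
samber ell [ 0.5983 -0.0137] [0.0589 0.0593] rect [ 0.5982 -0.0137] [0.0519 0.0516] 1.1 px [383. 296.]
jar ell [0.44   0.3053] [0.0349 0.1041] rect [0.4382 0.3058] [0.0302 0.093 ] 1.0 px [145. 419.]
jar ell [0.4745 0.3246] [0.0395 0.0399] rect [0.4746 0.3246] [0.0396 0.0397] 45.9 px [132. 386.]
```

View pics/f.png

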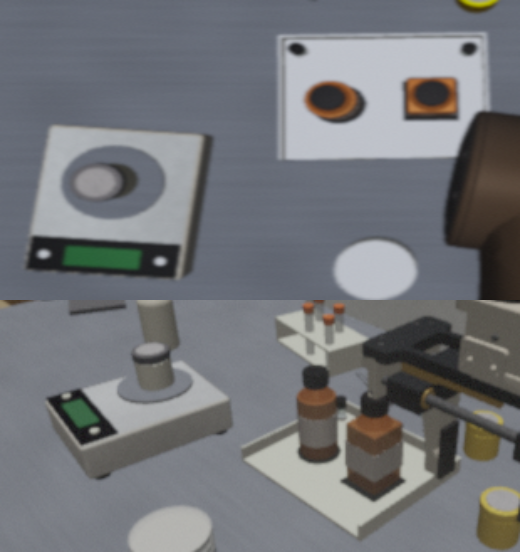

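The jar is upright mid-pan, both bottles are upright and within 1 mm of their coaster centres, and the vials haven't moved. Handing in.

```bash
python3 -c "
from plant import r
print(r.close_job())"
```

```text
the job is handed in; nothing more can be done
None
```

The job is handed in at about 39 s on the robot's clock: the jar stands upright about 2 mm from the pan centre, both bottles are upright within about 1 mm of their own coaster centres, and the vials were not touched.

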